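# Roll the cask bung-up and uncap it

## Task

The small steel cask lies on its side on the rack floor, just in front of the shelf, with its capped bung facing the robot. Without lifting the cask, roll it away from the robot, close up to the stop rail, so that the cap comes to point straight up and stays on; then lift the loose cap off there under the shelf and set it down gently, open side down, inside the steel tray. Leave the cask standing bung-up at the rail and leave the jug, tin and cups where they are.

Things in the scene. Friction and masses are not known exactly. Their poses are not given: they have to be found in the camera images.
- cask: Steel cask lying on its side, 180 long, 0.8 kg, body 86 diameter. Rubber ring 18 wide at each end with 12 flats, 100 across flats: it rests on a flat, turns 30 deg per 27 of roll. Origin on its axis at mid-length (50 over the board); y along the axis, z out through the bung (starts 60 deg from vertical, towards robot). On z: boss 46 diameter up to 46 from the axis, then neck 30 diameter, 18 high.
- bung (a point): Centre of the foot of the bung neck on the cask, 46 from the cask axis along the cask's z; the cap's rim sits here. Axes as the cask.
- cap: Loose round grey plastic cap over the bung neck: 41 outside diameter, 30 high, 60 g, inside 35 diameter and 25 deep, with about 2.5 play all round. Origin at the centre of its open rim, z towards its closed top. Just set over the neck: draw it off along z by at least 20.
- rack: Fixed white rack. Origin on the worktop below the cask axis when the cask touches the rail; x away from the robot, y along the rail. Floor board 6 thick, x -125 to 130, y +-150. Stop rail: face at x 50, 56 high, y +-235. Shelf: front edge x 7, rear x 125, y +-255, underside 250, top 272 above the worktop, stock to 345. Posts 26 diameter at x 105, y +-235. Otherwise open all round.
- stop_seat (a point): Point on top of the rack's floor board (6 above the worktop) straight under the cask axis when both rings touch the rail; the cask axis is then 50 above it. Axes as the rack.
- tray: Fixed open steel tray, 150 (x) by 130 (y), 26 high, walls and floor 4 or 5 thick. Origin at the centre of its underside.
- tray_in (a point): Centre of the tray's inner floor; axes as the tray.
- jug: Bystander: open steel jug, 86 diameter, 110 high, with a side handle. Origin at the centre of its underside.
- tin: Bystander: closed tin, 72 diameter, 100 high, beside the rack. Origin at the centre of its underside.
- cupstack: Bystander: upside-down stack of white plastic cups, 80 diameter, 120 high, beside the rack. Origin at the centre of its underside.
Mind the look-alikes: they are no part of the job. There is more than one size of the cap; the job needs the largest.

How it is judged:
On the way, in this order (a step that is already met when the one before it is completed fails the run):
1. the cask has been rolled up to the rail and rests bung-up (cap within 10 degrees of vertical, axis within 22 mm of touching the rail), the cap still seated on it (angle between cask's own z axis and vertical below 0.17 rad and x of cask in the frame of stop_seat above -0.022 m and z of cask in the frame of stop_seat below 0.07 m and distance between cap and bung below 0.01 m and linear speed of cask below 0.02 m/s), for 0.3 s.
2. the cap is lifted clear of the neck while the cask stays bung-up at the rail (angle between cask's own z axis and vertical below 0.17 rad and x of cask in the frame of stop_seat above -0.022 m and z of cask in the frame of stop_seat below 0.07 m and distance between cap and bung above 0.04 m and contact force between the fingers and cap above 0.5 N), for 0.1 s.
At the end, for the whole second after the job is handed in: The cask rests on the floor board, bung-up within 10 degrees, its axis within 22 mm of where it touches the rail; the cap stands at rest on the tray's floor, open side down (within 11 degrees), its centre within 60 mm (x) and 50 mm (y) of the tray's centre (angle between cask's own z axis and vertical below 0.17 rad and x of cask in the frame of stop_seat above -0.022 m and z of cask in the frame of stop_seat below 0.07 m and linear speed of each of cask, cap below 0.02 m/s and angle between cap's own z axis and vertical below 0.2 rad and contact force between cap and tray above 0 N and x of cap in the frame of tray_in between -0.06 and 0.06 m and y of cap in the frame of tray_in between -0.05 and 0.05 m and z of cap in the frame of tray_in between -0.01 and 0.012 m).
It fails at once if the cask is lifted more than 20 mm off the floor board (z of cask in the frame of stop_seat above 0.07 m).
It fails at once if the cap is dropped: it falls through the air with no finger on it (contact force between the fingers and cap below 0.05 N and z of cap in the frame of tray_in above 0.03 m and distance between cap and bung above 0.04 m and linear speed of cap above 0.3 m/s).
It fails at once if the jug is moved more than 30 mm (distance of jug from where it was at the start of the episode above 0.03 m).
It fails at once if the tin is moved more than 30 mm (distance of tin from where it was at the start of the episode above 0.03 m).
It fails at once if the cupstack is moved more than 30 mm (distance of cupstack from where it was at the start of the episode above 0.03 m).
It also fails if it takes over 58 s, if anything falls off the work surface, if the arm or the gripper's body presses on something with over 40 N, if the wrist force passes 120 N, or if a joint passes its speed limit or range.

## Robot

A 6-joint arm with a two-finger parallel gripper is mounted at the origin on the work surface. World frame = base frame: x ahead of the robot, y to its left, z up, the work surface at z = 0. Lengths are in m, angles in rad, forces in N, time in s.
With the tool pointing down it reaches from about 0.375 to 0.975 m from the base axis. Payload 3.8 kg.
Tool frame: the origin (TCP) lies midway between the tips of the shut fingers; the grasp point (between the pads) lies 19 mm behind it; z points along the fingers, y is the line along which they close (so a half turn about z gives the same grasp; the last joint's range is limited). The gripper opens to 85 mm and grips with 20 to 120 N. Pads are 22 mm wide; open, the fingers measure 114 mm over their backs; the gripper's body (76 mm by 85 mm) begins 54 mm behind the grasp point. The pads swing forward as they close: fully open they stand 13 mm farther back than shut.
Start: joints at [-1.273, 0.264, 1.604, -0, 1.274, -0.037], TCP at [0.222, -0.638, 0.205] pointing down, gripper open.
Joint ranges: [-2.63, 2.63], [-0.94, 2.18], [0.31, 2.57], [-1.31, 4.45], [0, 2.66], [-2.55, 2.55]. Speed limits (rad/s): [2.57, 2.57, 3.14, 3.14, 3.14, 3.14].

## Interface

Orientations are given as a rotation vector (axis times angle).
In Python, from workcell import bot gives the robot as it stands.
- The arm moves only by the tool step_arm, never from a script. Its argument "motion" is a list of rows, each a list of 5 numbers: the finger opening in cm, from 0 to 8.54, then the shift along the tool's x, y, z in cm, then the turn about the tool's z in degrees. In form: [[claw, dx, dy, dz, twist], ...]. A call has 1 to 20 rows; each row is the pose to reach, as a shift and turn from the pose commanded when the call began, along the tool's axes at that moment; what a row does not reach only later rows make up. A row lasts 1/10 s, in which the tool goes at most 50 mm and 8.59 degrees, less where a joint would pass 70% of its speed; a pose out of reach is approached as far as the arm can. A call with a gripper value outside its range is refused whole. The fingers move at their own pace and stop on an object; "force" is the grip in N (left out, the last holds). Time passes only in rows, so rows that repeat a pose let the fingers close. It gives the time, the measured TCP pose, the force, the opening and the grip force at its end, in the units of the state.
- bot.read_state(): the state, without advancing time (a new reading comes with each control period).
- bot.read_camera(name): name is "scene" or "top" or "wrist"; returns (picture, depth): 384x512x3 uint8, red, green, blue; 384x512 float32, m along the optical axis (not along the pixel's ray), 0 where there is no reading.
- bot.calibration(name): a dict with "mtx" (3x3 intrinsics, pixels), "origin" and "orientation" of the camera in the world; the wrist camera has in their place "T_tool_cam" (4x4, takes a point from camera to tool coordinates, whose origin is the TCP and whose axes are the flange's). Camera axes: x right, y up, looking along -z (the intrinsics and any distortion apply to the point x, -y, -z); pixel columns grow to the right and rows downward; lengths in m; the calibration is good to about 2 mm. A picture is of the moment at which its call begins: read the wrist's pose just before it. calibration takes no time and is no camera call.
- bot.finish_job(): hands the job in; it is judged then, once.
The state is a dict: "time": time; "q": joint angles; "joint_vel": joint speeds; "joint_torque": joint torques, N m; "tool_pos": TCP position; "tcp_rot": TCP orientation; "wrist_force": force on the tool from outside, world axes, zero at the start; "torque": the same for the moment, N m; "width": opening from 0.0 (shut) to 1.0 (fully open); "grip_force": force on a finger pad.
Only numpy, scipy, OpenCV 4.12 (cv2) and the standard library are available. Lean on these libraries where they do the work, as an engineer would, in place of code of your own. Each camera call takes 0.05 s, during which the arm holds its last target. There are 200 camera calls.

## Working session

There is one attempt and no reset: what is moved stays moved. The work goes in short steps, Python scripts to look and compute and a tool call to move; the robot and the scene stay as the last step left them, time stands still between calls to the robot, and variables do not carry over. Pictures are saved under pics/ and viewed, at most 12 in all, crops included, and the job is handed in when it is done.

Besides the shell and the picture viewer there is one more tool, called in YAML: its name, and indented under it one key for each argument. step_arm: Moves the arm, as the interface text tells. Its arguments: {"type":"object","properties":{"motion":{"type":"array","items":{"type":"array","items":{"type":"number"}}},"force":{"type":"number"}},"required":["motion"]}

```bash
mkdir -p pics; ls
python3 - <<'E'
from workcell import bot
import cv2,numpy as np
s=bot.read_state();print(s)
for n in("scene","top"):
    p,d=bot.read_camera(n);cv2.imwrite(f"pics/{n}0.png",p[:,:,::-1]);np.savez(f"{n}0.npz",p=p,d=d)
    print(n,bot.calibration(n))
print(bot.calibration("wrist"))
E
```

```text
pics
{'time': 0.0, 'q': array([-1.27292115e+00,  2.64769873e-01,  1.60543200e+00, -1.49738742e-05,
        1.27369875e+00, -3.68665112e-02]), 'joint_vel': array([ 0.00077907, -0.00035094, -0.00203579,  0.00128175, -0.00171474,
        0.0008382 ]), 'joint_torque': array([-9.09243863e-04, -5.15114665e+01, -3.67314935e+01, -7.28397549e-05,
        1.28895842e-02,  1.90497111e-06]), 'tool_pos': array([ 0.22152762, -0.6367428 ,  0.20341952]), 'tcp_rot': array([-3.09543684e+00, -5.22985422e-01,  4.93714418e-04]), 'wrist_force': array([-0.10269585,  0.62758521,  0.65521692]), 'torque': array([0.02051758, 0.01984269, 0.01359722]), 'grip_force': 0.0, 'width': 1.003112152541755}
scene {'mtx': array([[446.05594797,   0.        , 253.37120478],
       [  0.        , 446.05594797, 196.68348507],
       [  0.        ,   0.        ,   1.        ]]), 'origin': array([ 0.46141265, -0.79321626,  0.85544558]), 'orientation': array([ 0.83005208, -0.04697979, -0.09379728])}
top {'mtx': array([[352.62924486,   0.        , 254.2097279 ],
       [  0.        , 352.62924486, 192.11483563],
       [  0.        ,   0.        ,   1.        ]]), 'origin': array([0.39046557, 0.04106024, 1.10128996]), 'orientation': array([ 0.12814508, -0.14760083, -1.5922133 ])}
{'mtx': array([[335.82328539,   0.        , 253.69940408],
       [  0.        , 335.82328539, 199.61358039],
       [  0.        ,   0.        ,   1.        ]]), 'T_tool_cam': array([[-1.78230437e-04,  9.49726415e-01,  3.13080986e-01,
         7.99374610e-02],
       [ 9.99999935e-01,  7.13609479e-05,  3.52806632e-04,
         5.80308463e-05],
       [ 3.12728022e-04,  3.13081029e-01, -9.49726367e-01,
        -1.67440425e-01],
       [ 0.00000000e+00,  0.00000000e+00,  0.00000000e+00,
         1.00000000e+00]])}
```

View pics/scene0.png

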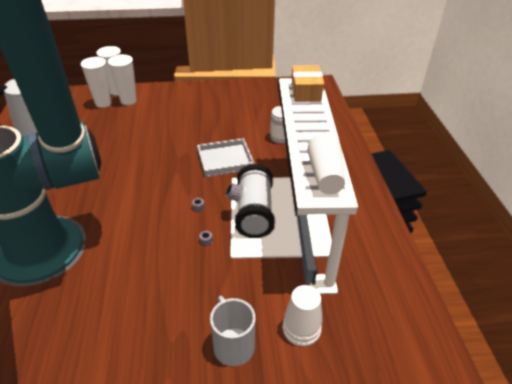

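View pics/top0.png

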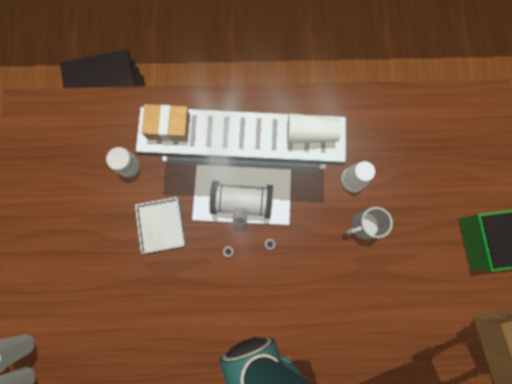

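The scene view shows the cask at (254,200) with its cap at (233,190) facing the robot, and the tray at (225,157). Two small decoy caps lie on the worktop at (198,204) and (206,238). In the top view the cask is at (241,200), the cap at (240,218), the tray at (160,225) and the shelf's front edge runs from (137,153) to (345,162).

The cap candidates in the top view are (228,252), (270,244) and (240,218). The one on the cask fits, because it is the largest and sits on the bung.

```bash
cat > h.py <<'E'
import numpy as np,cv2
from scipy.spatial.transform import Rotation as R
from workcell import bot
def campose(n,s=None):
    c=bot.calibration(n)
    if n!="wrist": return c["mtx"],R.from_rotvec(c["orientation"]).as_matrix(),c["origin"]
    T=c["T_tool_cam"];Rt=R.from_rotvec(s["tcp_rot"]).as_matrix()
    return c["mtx"],Rt@T[:3,:3],Rt@T[:3,3]+s["tool_pos"]
def ray(uv,n,s=None):
    K,Rc,o=campose(n,s);uv=np.atleast_2d(uv).astype(float)
    d=np.c_[(uv[:,0]-K[0,2])/K[0,0],-(uv[:,1]-K[1,2])/K[1,1],-np.ones(len(uv))]
    return o,d@Rc.T
def plane(uv,z,n,s=None):
    o,d=ray(uv,n,s);return o+d*((z-o[2])/d[:,2])[:,None]
def cloud(dep,n,s=None):
    v,u=np.mgrid[:dep.shape[0],:dep.shape[1]]
    o,d=ray(np.c_[u.ravel(),v.ravel()],n,s)
    P=o+d*dep.reshape(-1,1);P[dep.ravel()==0]=np.nan
    return P.reshape(*dep.shape,3)
def rect(P,m,pct=None):
    m=cv2.morphologyEx(m.astype(np.uint8),cv2.MORPH_OPEN,np.ones((3,3)))
    n,l,st,_=cv2.connectedComponentsWithStats(m)
    k=1+np.argmax(st[1:,4]);q=P[l==k]
    return cv2.minAreaRect(q[:,:2].astype(np.float32)),q
E
cat > a.py <<'E'
from h import *
t=np.load("top0.npz");P=cloud(t["d"],"top");z=P[...,2];rgb=t["p"].astype(int)
print("z table",np.nanmedian(z[260:330,100:200]))
def box(u0,u1,v0,v1):
    m=np.zeros(z.shape,bool);m[v0:v1,u0:u1]=1;return m
print("shelf",rect(P,(z>.26)&(z<.285)&box(120,370,90,170))[0])
white=rgb.min(2)>110
print("board",rect(P,(abs(z-.006)<.012)&white&box(185,300,160,230))[0])
r,q=rect(P,white&(z<.05)&box(125,190,190,260));print("tray",r)
r,q=rect(P,(z>.03)&(z<.2)&box(200,280,170,235));print("cask",r)
for b,nm in(((200,280,175,235),"cask"),((100,145,140,185),"tin"),((338,380,155,200),"cups"),((340,400,200,245),"jug"),((220,235,245,260),"d1"),((262,278,237,252),"d2")):
    m=(z>.02)&(z<.2)&box(*b);q=P[m];print(nm,m.sum(),np.round(np.nanmin(q,0),3) if m.sum() else 0,np.round(np.nanmax(q,0),3) if m.sum() else 0)
for e,zz in(((137,153),.272),((345,162),.272),((192,220),.006),((290,224),.006)): print(e,plane(e,zz,"top"))
c=rgb[165:260,185:300].astype(np.uint8)[:,:,::-1]
d=np.load("scene0.npz")["p"][145:250,180:290][:,:,::-1]
c=cv2.resize(c,(460,380),interpolation=3);d=cv2.resize(d,(400,380),interpolation=3)
cv2.imwrite("pics/crop.png",np.hstack([c,d])[:,:800])
E
python3 a.py
```

```text
z table 0.00040564030684453467
shelf ((0.6806981563568115, 0.055406033992767334), (0.5093781352043152, 0.11901802569627762), 85.64917755126953)
board ((0.5770381689071655, 0.06430071592330933), (0.31038957834243774, 0.17922253906726837), 85.6476058959961)
tray ((0.49073776602745056, 0.3221511244773865), (0.16088661551475525, 0.1418226957321167), 8.994709968566895)
cask ((0.5395395755767822, 0.06553402543067932), (0.18142490088939667, 0.12411847710609436), 84.20856475830078)
cask 2002 [ 0.478 -0.029  0.041] [0.609 0.157 0.111]
tin 673 [0.641 0.385 0.021] [0.71  0.455 0.106]
cups 677 [ 0.578 -0.322  0.021] [ 0.65  -0.253  0.126]
jug 737 [ 0.428 -0.36   0.02 ] [ 0.512 -0.242  0.115]
d1 81 [0.388 0.094 0.02 ] [0.415 0.124 0.028]
d2 78 [ 0.405 -0.031  0.02 ] [ 0.432 -0.003  0.029]
(137, 153) [[0.64043713 0.31072595 0.272     ]]
(345, 162) [[ 0.60573564 -0.19386948  0.272     ]]
(192, 220) [[0.50081648 0.2203855  0.006     ]]
(290, 224) [[ 0.48051451 -0.0836183   0.006     ]]
```

View pics/crop.png

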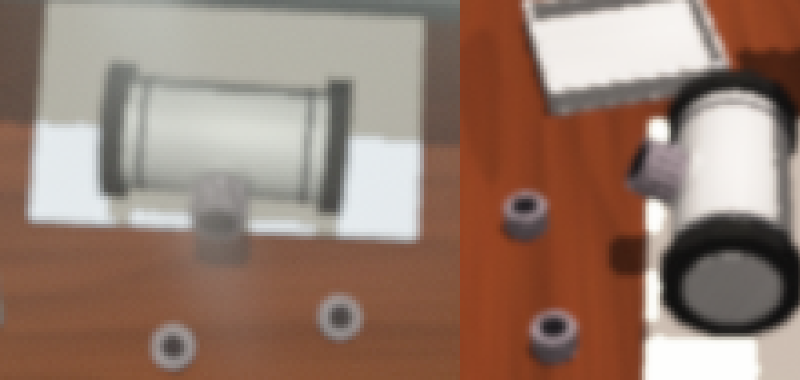

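The crop confirms the target: the large cap sits on the cask boss at the crop's (220,215), and the two loose ones on the table are smaller (about 27 mm across). Next I measure the cask axis and yaw in the rack frame.

```bash
cat > b.py <<'E'
from h import *
import sys
yaw=np.radians(-4.1);O=np.array([.615,.060,0]);A=np.array([[np.cos(yaw),-np.sin(yaw),0],[np.sin(yaw),np.cos(yaw),0],[0,0,1]])
def rk(p): return (np.asarray(p)-O)@A     # world->rack
def wd(p): return np.asarray(p)@A.T+O
if __name__=="__main__":
    for n in("top","scene"):
        t=np.load(n+"0.npz");Q=rk(cloud(t["d"],n));rgb=t["p"].astype(int)
        m=(Q[...,2]>.02)&(Q[...,2]<.15)&(abs(Q[...,1])<.13)&(Q[...,0]>-.2)&(Q[...,0]<.04)
        dark=m&(rgb.max(2)<75)
        for nm,mm in(("L",dark&(Q[...,1]>0.03)),("R",dark&(Q[...,1]<-0.03)),("body",m&(rgb.min(2)>130)&(Q[...,2]>.06))):
            q=Q[mm];print(n,nm,len(q),np.round(np.percentile(q,[2,50,98],axis=0),3).tolist())
            h=q[q[:,2]>np.percentile(q[:,2],98)-.005];print("   top",np.round(h.mean(0),4),np.round(h.min(0),3),np.round(h.max(0),3))
        cap=m&(Q[...,0]<-.11);q=Q[cap];print(n,"cap",len(q),np.round(np.median(q,0),3),np.round(q.min(0),3),np.round(q.max(0),3))
        rail=(abs(Q[...,2]-.056)<.006)&(Q[...,0]>.03)&(Q[...,0]<.08)&(abs(Q[...,1])<.23);q=Q[rail];print("rail",len(q),np.round(np.percentile(q,[2,98],axis=0),3).tolist() if len(q) else 0)
    s=bot.read_state();print(R.from_rotvec(s["tcp_rot"]).as_matrix().round(3))
    print("tool rack",rk(s["tool_pos"]))
E
python3 b.py
```

```text
Traceback (most recent call last):
  File "b.py", line 12, in <module>
    q=Q[mm];print(n,nm,len(q),np.round(np.percentile(q,[2,50,98],axis=0),3).tolist())
                                       ~~~~~~~~~~~~~^^^^^^^^^^^^^^^^^^^^
IndexError: index -1 is out of bounds for axis 0 with size 0
```

Ring colour is brighter than the threshold from above, so I'll select the rings by their position along the axis instead.

```bash
sed -i 's/("L",dark&(Q\[...,1\]>0.03)),("R",dark&(Q\[...,1\]<-0.03))/("L",m\&(Q[...,1]>.077)),("R",m\&(Q[...,1]<-.068))/' b.py; python3 b.py
```

```text
top L 152 [[-0.11, 0.077, 0.062], [-0.068, 0.083, 0.1], [-0.013, 0.091, 0.109]]
   top [-0.0594  0.0834  0.1065] [-0.078  0.077  0.104] [-0.042  0.09   0.11 ]
top R 323 [[-0.197, -0.101, 0.021], [-0.081, -0.081, 0.095], [-0.021, -0.068, 0.109]]
   top [-0.0667 -0.0811  0.1063] [-0.087 -0.089  0.104] [-0.046 -0.072  0.11 ]
top body 1492 [[-0.117, -0.084, 0.069], [-0.07, 0.001, 0.096], [-0.024, 0.072, 0.106]]
   top [-0.0842 -0.0006  0.1045] [-0.121 -0.089  0.101] [-0.045  0.09   0.111]
top cap 229 [-0.128 -0.009  0.089] [-0.198 -0.105  0.02 ] [-0.11   0.023  0.111]
rail 514 [[0.049, -0.219, 0.051], [0.06, 0.222, 0.06]]
scene L 121 [[-0.105, 0.077, 0.062], [-0.061, 0.083, 0.1], [-0.011, 0.092, 0.108]]
   top [-0.0579  0.0839  0.1062] [-0.077  0.077  0.104] [-0.039  0.092  0.109]
scene R 1116 [[-0.192, -0.099, 0.022], [-0.066, -0.089, 0.067], [-0.016, -0.073, 0.108]]
   top [-0.0612 -0.082   0.1061] [-0.083 -0.091  0.103] [-0.039 -0.07   0.11 ]
scene body 951 [[-0.112, -0.056, 0.077], [-0.064, -0.002, 0.096], [-0.028, 0.07, 0.105]]
   top [-0.0806  0.0013  0.1028] [-0.117 -0.061  0.1  ] [-0.048  0.07   0.11 ]
scene cap 236 [-0.128 -0.017  0.078] [-0.2   -0.107  0.021] [-0.11   0.035  0.111]
rail 465 [[0.053, -0.227, 0.052], [0.072, -0.061, 0.059]]
[[ 0.944  0.329 -0.001]
 [ 0.329 -0.944  0.002]
 [ 0.    -0.002 -1.   ]]
tool rack [-0.34260354 -0.72318575  0.20356682]
```

The cask's axis is at rack x ≈ -61, with the ring tops at z ≈ 106 as they should be. After two 30° steps it would rest at about -7. The tool stays vertical, so its 76 mm body would then hit the shelf edge at x 7. So I'll first drag each cask end back about 11 mm, holding it by the ring with almost no lift. It then ends near -18, where the cap is reachable with an off-centre grasp.

```bash
cat > mv.py <<'E'
from b import *
def go(xyz,heading=180.,q=False):
    "shift from the present pose to TCP at rack xyz(mm), tool x at heading (rack deg); prints cm/deg"
    s=bot.read_state();M=R.from_rotvec(s["tcp_rot"]).as_matrix()
    cur=np.degrees(np.arctan2(*(A[:2,:2].T@M[:2,0])[::-1]))
    d=(wd(np.array(xyz)/1000)-s["tool_pos"])@M*100
    print("shift cm",d.round(2),"twist",round(cur-heading,1),"now rack",(rk(s["tool_pos"])*1000).round(1),"head",round(cur,1),"t",round(s["time"],2),"w",round(s["width"]*85.4,1))
E
python3 -c "
from mv import *
go([-63,83,180]);go([-200,0,205])"
```

```text
shift cm [ 57.55 -63.     2.49] twist -156.7 now rack [-342.6 -723.2  203.6] head 23.3 t 0.1 w 85.3
shift cm [ 4.168e+01 -6.079e+01 -1.000e-02] twist -156.7 now rack [-342.6 -723.2  203.6] head 23.3 t 0.1 w 85.3
```

step_arm:
  motion:
    - [4, 57.5, -63, 2.5, -156.7]
    - [4, 57.5, -63, 2.5, -156.7]
    - [4, 57.5, -63, 2.5, -156.7]
    - [4, 57.5, -63, 2.5, -156.7]
    - [4, 57.5, -63, 2.5, -156.7]
    - [4, 57.5, -63, 2.5, -156.7]
    - [4, 57.5, -63, 2.5, -156.7]
    - [4, 57.5, -63, 2.5, -156.7]
    - [4, 57.5, -63, 2.5, -156.7]
    - [4, 57.5, -63, 2.5, -156.7]
    - [4, 57.5, -63, 2.5, -156.7]
    - [4, 57.5, -63, 2.5, -156.7]
    - [4, 57.5, -63, 2.5, -156.7]
    - [4, 57.5, -63, 2.5, -156.7]
    - [4, 57.5, -63, 2.5, -156.7]
    - [4, 57.5, -63, 2.5, -156.7]
    - [4, 57.5, -63, 2.5, -156.7]
    - [4, 57.5, -63, 2.5, -156.7]
    - [4, 57.5, -63, 2.5, -156.7]
    - [4, 57.5, -63, 2.5, -156.7]
  force: 60

```text
time: 2.1
tool_pos: [0.5574, 0.1471, 0.1789]
tcp_rot: [-0.111, -3.138, 0.001]
wrist_force: [-0.6, -0.5, 0.3]
width: 0.466
grip_force: 0.0
```

Run:
```python
from mv import *
go([-63,83,102])
s=bot.read_state()
p,d=bot.read_camera("scene");cv2.imwrite("pics/s1.png",p[:,:,::-1]);Q=rk(cloud(d,"scene"))
t=rk(s["tool_pos"])
# arm/gripper profile: per height, extent about the tool axis
m=(Q[...,2]>t[2]-.01)&(Q[...,2]<t[2]+.35)&(abs(Q[...,0]-t[0])<.16)&(abs(Q[...,1]-t[1])<.13)
q=Q[m]-t
for h in np.arange(0,.34,.02):
    w=q[(q[:,2]>=h)&(q[:,2]<h+.02)]
    if len(w)>5: print(round(h,2),len(w),(np.percentile(w[:,:2],[3,97],axis=0)*1000).round().tolist())
p,d=bot.read_camera("wrist");cv2.imwrite("pics/w1.png",p[:,:,::-1])
```

```text
shift cm [-0.08  0.03  7.69] twist -359.9 now rack [-63.7  82.7 178.9] head -179.9 t 2.1 w 39.8
0.02 25 [[-8.0, -32.0], [12.0, -25.0]]
0.04 60 [[-8.0, -36.0], [11.0, -25.0]]
0.06 66 [[-11.0, -118.0], [75.0, 120.0]]
0.08 1736 [[10.0, -122.0], [156.0, 111.0]]
0.1 282 [[-12.0, -64.0], [157.0, 107.0]]
0.12 377 [[-15.0, -66.0], [155.0, 85.0]]
0.14 447 [[-10.0, -39.0], [158.0, 126.0]]
0.16 253 [[-31.0, -39.0], [37.0, -10.0]]
0.18 274 [[-33.0, -39.0], [37.0, -3.0]]
0.2 248 [[-30.0, -38.0], [36.0, -2.0]]
0.22 305 [[-34.0, -39.0], [37.0, -7.0]]
0.24 280 [[-32.0, -38.0], [35.0, -12.0]]
0.26 291 [[-31.0, -38.0], [35.0, -9.0]]
0.28 320 [[-31.0, -38.0], [35.0, -8.0]]
0.3 319 [[-31.0, -38.0], [34.0, -10.0]]
0.32 252 [[-34.0, -59.0], [34.0, 9.0]]
```

View pics/s1.png

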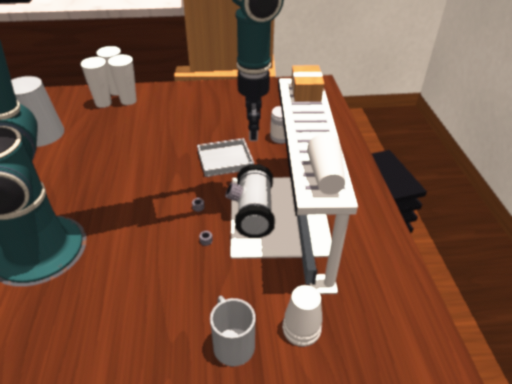

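View pics/w1.png

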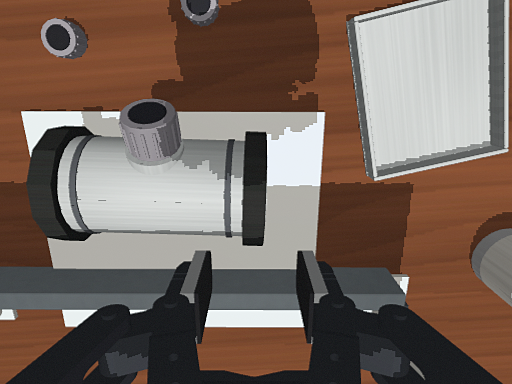

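The scene view shows the gripper (253,130) over the left cask end, with the wrist a uniform ±37 mm cylinder. The wrist view shows the left ring at (256,190), centred between the fingers, and the cap standing on the boss at (150,130). I'll descend, grip the ring, lift it 2 mm and pull 11 mm towards the robot (tool +x).

step_arm:
  motion:
    - [4, 0, 0, 4, 0]
    - [4, 0, 0, 7, 0]
    - [4, 0, 0, 7.8, 0]
    - [4, 0, 0, 7.8, 0]
    - [1.5, 0, 0, 7.8, 0]
    - [1.5, 0, 0, 7.8, 0]
    - [1.2, 0, 0, 7.8, 0]
    - [1.2, 0, 0, 7.8, 0]
    - [1.2, 0, 0, 7.8, 0]
  force: 60

```text
time: 3.1
tool_pos: [0.5583, 0.1466, 0.1025]
tcp_rot: [0.113, 3.138, 0.0]
wrist_force: [0.2, -0.5, 0.3]
width: 0.141
grip_force: 0.0
```

The fingers closed over the ring without catching it, because the tips swing back when open. I'll reopen, go lower and retry.

step_arm:
  motion:
    - [4, 0, 0, 0, 0]
    - [4, 0, 0, 0, 0]
    - [4, 0, 0, 0, 0]
    - [4, 0, 0, 0.6, 0]
    - [4, 0, 0, 0.6, 0]
    - [1.5, 0, 0, 0.6, 0]
    - [1.5, 0, 0, 0.6, 0]
    - [1.5, 0, 0, 0.6, 0]
    - [1.5, 0, 0, 0.6, 0]
  force: 60

```text
time: 4.0
tool_pos: [0.558, 0.1465, 0.0959]
tcp_rot: [0.113, 3.139, 0.0]
wrist_force: [-0.2, 0.1, -0.5]
width: 0.177
grip_force: 0.0
```

Run:
```python
from mv import *
go([-63,83,102])
p,d=bot.read_camera("wrist");c=cv2.resize(p[:,:,::-1],(400,300))
p,d=bot.read_camera("scene");e=cv2.resize(p[60:240,180:340,::-1],(400,450),interpolation=3)
o=np.zeros((450,800,3),np.uint8);o[:300,:400]=c;o[:,400:]=e;cv2.imwrite("pics/c2.png",o)
```

```text
shift cm [-0.01  0.08 -0.61] twist -0.0 now rack [-63.1  82.2  95.9] head 180.0 t 4.0 w 15.1
```

View pics/c2.png

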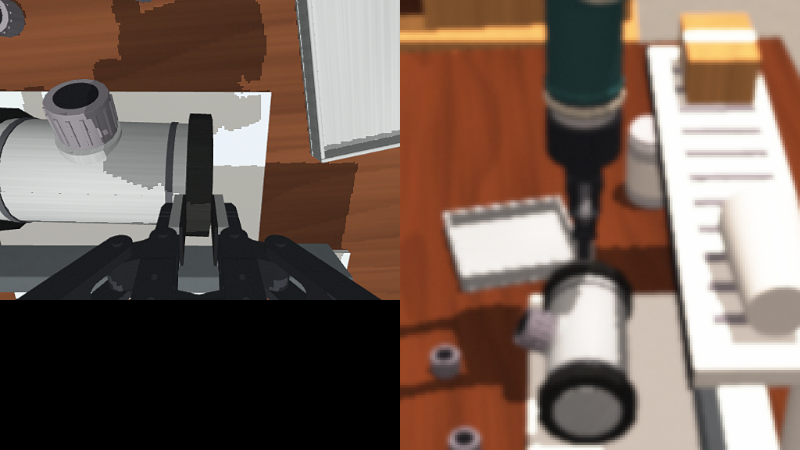

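The fingers straddle the ring, shown at (200,200), but are evidently still just above it. I'll feel downward with the fingers open.

step_arm:
  motion:
    - [3.2, 0, 0, 0, 0]
    - [3.2, 0, 0, 0, 0]
    - [3.2, 0, 0, 0, 0]
    - [3.2, 0, 0, 0.3, 0]
    - [3.2, 0, 0, 0.3, 0]
    - [1.2, 0, 0, 0.3, 0]
    - [1.2, 0, 0, 0.3, 0]
    - [1.2, 0, 0, 0.3, 0]
    - [1.2, 0, 0, 0.3, 0]
  force: 60

```text
time: 5.0
tool_pos: [0.5579, 0.1464, 0.0928]
tcp_rot: [0.113, 3.139, 0.0]
wrist_force: [-0.6, -0.6, -0.2]
width: 0.14
grip_force: 0.0
```

Run:
```python
from mv import *
s=bot.read_state();p,d=bot.read_camera("wrist");Q=rk(cloud(d,"wrist",s))*1000;t=rk(s["tool_pos"])*1000
print(t)
for v in range(130,330,14):
    print(v,[ (u,Q[v,u].round().astype(int).tolist(),int(p[v,u].sum()/3)) for u in (222,232,244,256,268,282,292)])
```

```text
[-63.12962558  82.13735337  92.83863494]
130 [(222, [-115, 58, 6], 178), (232, [-115, 66, 4], 177), (244, [-115, 75, 5], 178), (256, [-115, 84, 5], 177), (268, [-115, 93, 4], 178), (282, [-115, 103, 5], 178), (292, [-115, 111, 4], 178)]
144 [(222, [-104, 58, 4], 177), (232, [-104, 65, 4], 177), (244, [-104, 75, 4], 184), (256, [-104, 84, 4], 180), (268, [-104, 93, 4], 179), (282, [-104, 104, 5], 178), (292, [-104, 111, 4], 178)]
158 [(222, [-103, 62, 55], 34), (232, [-93, 65, 4], 186), (244, [-106, 76, 71], 27), (256, [-106, 83, 70], 29), (268, [-107, 90, 71], 27), (282, [-93, 104, 5], 177), (292, [-93, 112, 4], 176)]
172 [(222, [-99, 64, 73], 51), (232, [-98, 69, 71], 118), (244, [-101, 77, 82], 29), (256, [-101, 83, 82], 29), (268, [-100, 90, 80], 25), (282, [-82, 104, 4], 242), (292, [-83, 112, 5], 242)]
186 [(222, [-93, 65, 83], 63), (232, [-93, 70, 81], 130), (244, [-96, 77, 91], 28), (256, [-96, 83, 91], 24), (268, [-95, 90, 89], 28), (282, [-71, 104, 4], 242), (292, [-71, 112, 5], 242)]
200 [(222, [-86, 65, 87], 136), (232, [-87, 70, 87], 136), (244, [-89, 77, 95], 30), (256, 
[... 1130 characters left out ...]
 [-45, 77, 104], 46), (256, [-46, 83, 105], 48), (268, [-67, 88, 139], 22), (282, [-74, 93, 150], 95), (292, [-71, 97, 145], 29)]
298 [(222, [-75, 71, 161], 29), (232, [-71, 74, 155], 151), (244, [-31, 76, 96], 44), (256, [-30, 83, 95], 46), (268, [-61, 88, 140], 21), (282, [-75, 92, 161], 30), (292, [-77, 95, 163], 27)]
312 [(222, [-75, 72, 169], 28), (232, [-70, 74, 161], 25), (244, [47, 73, 4], 174), (256, [48, 84, 4], 174), (268, [-56, 88, 143], 95), (282, [-75, 91, 168], 27), (292, [-75, 94, 168], 30)]
326 [(222, [-76, 72, 176], 29), (232, [-64, 74, 161], 26), (244, [52, 73, 17], 75), (256, [51, 84, 18], 76), (268, [52, 94, 17], 70), (282, [-76, 90, 176], 30), (292, [-76, 94, 176], 32)]
```

Run:
```python
from mv import *
s=bot.read_state();t=rk(s["tool_pos"])*1000
for n in("wrist","scene"):
    p,d=bot.read_camera(n);Q=rk(cloud(d,n,s))*1000
    m=(Q[...,2]>108)&(Q[...,2]<175)&(abs(Q[...,0]-t[0])<25)&(abs(Q[...,1]-t[1])<45)
    q=Q[m]
    for h in range(108,170,4):
        w=q[(q[:,2]>=h)&(q[:,2]<h+4)]
        if len(w):print(n,h,len(w),w[:,0].min().round(),w[:,0].max().round(),w[:,1].min().round(),w[:,1].max().round())
```

```text
wrist 116 36 -62.0 -53.0 76.0 88.0
wrist 120 96 -75.0 -53.0 64.0 99.0
wrist 124 244 -75.0 -65.0 63.0 101.0
wrist 128 330 -75.0 -54.0 62.0 102.0
wrist 132 303 -75.0 -52.0 62.0 101.0
wrist 136 363 -75.0 -61.0 62.0 101.0
wrist 140 386 -75.0 -52.0 62.0 102.0
wrist 144 414 -75.0 -53.0 62.0 101.0
wrist 148 311 -75.0 -54.0 62.0 101.0
wrist 152 748 -75.0 -52.0 67.0 98.0
wrist 156 332 -77.0 -54.0 57.0 109.0
wrist 160 1024 -78.0 -56.0 46.0 119.0
wrist 164 1486 -78.0 -52.0 42.0 121.0
wrist 168 2242 -78.0 -52.0 40.0 123.0
scene 108 7 -61.0 -45.0 74.0 86.0
scene 120 5 -69.0 -53.0 68.0 72.0
scene 124 6 -72.0 -51.0 63.0 71.0
scene 128 10 -72.0 -51.0 62.0 70.0
scene 132 12 -72.0 -51.0 61.0 71.0
scene 136 7 -72.0 -51.0 61.0 71.0
scene 140 13 -69.0 -51.0 59.0 71.0
scene 144 9 -72.0 -51.0 61.0 70.0
scene 148 10 -67.0 -54.0 60.0 70.0
scene 152 3 -62.0 -57.0 61.0 63.0
scene 160 1 -67.0 -67.0 51.0 51.0
scene 164 3 -75.0 -49.0 47.0 67.0
scene 168 7 -72.0 -52.0 43.0 48.0
```

Both cameras put the real fingertips at z ≈ 119 while the reported TCP is 93. So the reported TCP lies about 26 mm beyond the actual tips along tool z, and x and y agree. I'll allow for this from here on and descend another 18 mm.

step_arm:
  motion:
    - [3.2, 0, 0, 0, 0]
    - [3.2, 0, 0, 0, 0]
    - [3.2, 0, 0, 0, 0]
    - [3.2, 0, 0, 1.7, 0]
    - [3.2, 0, 0, 1.7, 0]
    - [1.2, 0, 0, 1.7, 0]
    - [1.2, 0, 0, 1.7, 0]
    - [1.2, 0, 0, 1.7, 0]
    - [1.2, 0, 0, 1.7, 0]
  force: 60

```text
time: 6.05
tool_pos: [0.5575, 0.1465, 0.0758]
tcp_rot: [-0.113, -3.139, -0.0]
wrist_force: [-0.5, 0.5, -1.5]
width: 0.182
grip_force: 58.6
```

Gripped (58.6 N). Now lift about 2 mm, pull, lower and release.

step_arm:
  motion:
    - [1.2, 0, 0, -0.1, 0]
    - [1.2, 0, 0, -0.2, 0]
    - [1.2, 0.2, 0, -0.25, 0]
    - [1.2, 0.4, 0, -0.25, 0]
    - [1.2, 0.6, 0, -0.25, 0]
    - [1.2, 0.8, 0, -0.25, 0]
    - [1.2, 1.0, 0, -0.25, 0]
    - [1.2, 1.1, 0, -0.25, 0]
    - [1.2, 1.1, 0, -0.1, 0]
    - [1.2, 1.1, 0, 0, 0]
    - [1.2, 1.1, 0, 0, 0]

```text
time: 7.15
tool_pos: [0.5478, 0.1481, 0.0765]
tcp_rot: [0.113, 3.138, 0.002]
wrist_force: [1.4, 4.0, -3.6]
width: 0.176
grip_force: 59.2
```

```bash
cat > m.py <<'E'
from mv import *
def cask(n="scene"):
    p,d=bot.read_camera(n);Q=rk(cloud(d,n));out=[]
    for lo,hi in((.074,.088),(-.088,-.074)):
        q=Q[(Q[...,2]>.1025)&(Q[...,2]<.112)&(Q[...,1]>lo)&(Q[...,1]<hi)&(abs(Q[...,0]+.04)<.08)]
        out.append((len(q),(q.mean(0)*1000).round(1).tolist() if len(q) else 0))
    print(n,out);return p,Q
if __name__=="__main__":
    cask("top");cask();go([-66,-82,90]);print(bot.read_state()["wrist_force"])
E
python3 m.py
```

```text
top [(2, [-89.9, 75.7, 104.1]), (69, [-70.1, -80.5, 106.4])]
scene [(27, [-57.6, 80.1, 106.2]), (77, [-65.6, -81.2, 105.7])]
shift cm [ -0.75 -16.48  -1.37] twist -0.0 now rack [-73.5  82.8  76.4] head 180.0 t 7.25 w 15.2
[ 2.25847722  2.62313208 -2.09043253]
```

step_arm:
  motion:
    - [3.2, 1.1, 0, 0, 0]
    - [3.2, 1.1, 0, 0, 0]
    - [3.2, 1.1, 0, 0, 0]

```text
time: 7.55
tool_pos: [0.5352, 0.1476, 0.0758]
tcp_rot: [-0.113, -3.139, 0.001]
wrist_force: [1.2, -0.2, -0.4]
width: 0.378
grip_force: 0.0
```

step_arm:
  motion:
    - [3.2, 0, 0, -1.5, 0]
    - [3.2, 0, 0, -3, 0]
    - [3.2, -0.5, -5, -3, 0]
    - [3.2, -0.5, -10, -3, 0]
    - [3.2, -0.5, -14, -3, 0]
    - [3.2, -0.5, -16.4, -3, 0]
    - [3.2, -0.5, -16.4, -3, 0]

```text
time: 8.25
tool_pos: [0.5301, -0.0189, 0.1079]
tcp_rot: [0.119, 3.137, -0.002]
wrist_force: [0.4, 0.3, 0.2]
width: 0.374
grip_force: 0.0
```

```bash
python3 m.py
```

```text
top [(70, [-70.0, 81.1, 106.0]), (0, 0)]
scene [(7, [-47.8, 80.9, 104.6]), (70, [-62.8, -81.6, 105.6])]
shift cm [-1.32  0.02  1.74] twist -0.1 now rack [-79.2 -82.1 107.3] head 179.9 t 8.35 w 31.8
[ 0.12754933 -0.07988726 -0.72248751]
```

The left end moved back 11 mm. My release call repeated the shift relative to the new start pose, so the empty fingers moved a further 11 mm. That did no harm, and I correct for it here. Now the same at the right end.

step_arm:
  motion:
    - [3.2, -1.3, 0, 0, 0]
    - [3.2, -1.3, 0, 2, 0]
    - [3.2, -1.3, 0, 3.15, 0]
    - [3.2, -1.3, 0, 3.15, 0]
    - [1.2, -1.3, 0, 3.15, 0]
    - [1.2, -1.3, 0, 3.15, 0]
    - [1.2, -1.3, 0, 3.15, 0]
    - [1.2, -1.3, 0, 3.05, 0]
    - [1.2, -1.3, 0, 2.95, 0]
    - [1.2, -1.1, 0, 2.9, 0]
    - [1.2, -0.9, 0, 2.9, 0]
    - [1.2, -0.7, 0, 2.9, 0]
    - [1.2, -0.5, 0, 2.9, 0]
    - [1.2, -0.3, 0, 2.9, 0]
    - [1.2, -0.2, 0, 2.9, 0]
    - [1.2, -0.2, 0, 3.05, 0]
    - [1.2, -0.2, 0, 3.15, 0]
    - [3.2, -0.2, 0, 3.15, 0]
    - [3.2, -0.2, 0, 3.15, 0]
    - [3.2, -0.2, 0, 3.15, 0]

```text
time: 10.35
tool_pos: [0.5314, -0.0158, 0.0748]
tcp_rot: [0.113, 3.139, 0.001]
wrist_force: [-0.7, -0.1, -0.2]
width: 0.375
grip_force: 0.0
```

step_arm:
  motion:
    - [3.2, 0, 0, -3, 0]
    - [3.2, 3, 0, -6, 0]
    - [0, 8, 2, -6, 0]
    - [0, 12, 2, -6, 0]
    - [0, 12, 2, -6, 0]

```text
time: 10.85
tool_pos: [0.4065, 0.0135, 0.1327]
tcp_rot: [-0.111, -3.134, -0.001]
wrist_force: [0.3, -0.4, -0.8]
width: 0.001
grip_force: 0.0
```

```bash
python3 m.py
```

```text
top [(66, [-75.3, 80.5, 105.8]), (64, [-78.1, -81.2, 105.8])]
scene [(48, [-69.9, 80.2, 105.7]), (63, [-71.1, -81.2, 106.2])]
shift cm [-13.27  -2.05   4.48] twist -360.0 now rack [-198.8  -61.5  134.6] head -180.0 t 10.95 w 0.2
[0.35452944 0.31669432 0.14689615]
```

The cask axis is now at x ≈ -74 with almost no yaw. Next comes the roll: closed fingers go behind the right ring and push forward and up, following the ring's lower edge past its 15° balance point. The second step gets pushed at the left ring.

step_arm:
  motion:
    - [0, -4.9, -0.85, 0, 0]
    - [0, -4.9, -0.85, 5, 0]
    - [0, -4.9, -0.85, 9, 0]
    - [0, -4.9, -0.85, 12.3, 0]
    - [0, -5.9, -0.85, 12.3, 0]
    - [0, -6.3, -0.85, 12.3, 0]
    - [0, -6.5, -0.85, 12.1, 0]
    - [0, -6.7, -0.85, 11.9, 0]
    - [0, -6.9, -0.85, 11.7, 0]
    - [0, -7.1, -0.85, 11.5, 0]
    - [0, -7.3, -0.85, 11.3, 0]
    - [0, -7.5, -0.85, 11.1, 0]
    - [0, -7.7, -0.85, 10.9, 0]
    - [0, -7.9, -0.85, 10.8, 0]
    - [0, -8.1, -0.85, 10.7, 0]
    - [0, -8.2, -0.85, 10.7, 0]

```text
time: 12.55
tool_pos: [0.4952, -0.0018, 0.0277]
tcp_rot: [0.113, 3.138, 0.0]
wrist_force: [0.3, 0.9, 0.6]
width: -0.002
grip_force: 0.0
```

Run:
```python
from m import *
cask("top");p,Q=cask()
go([-110,70,11])
cv2.imwrite("pics/r1.png",cv2.resize(p[120:260,180:350,::-1],(680,560),interpolation=3))
```

```text
top [(66, [-48.0, 80.4, 106.3]), (0, 0)]
scene [(48, [-39.9, 80.9, 106.2]), (71, [-41.4, -81.5, 106.4])]
shift cm [-0.55 14.03  1.64] twist -0.0 now rack [-115.6  -70.3   27.4] head 180.0 t 12.65 w 0.4
```

View pics/r1.png

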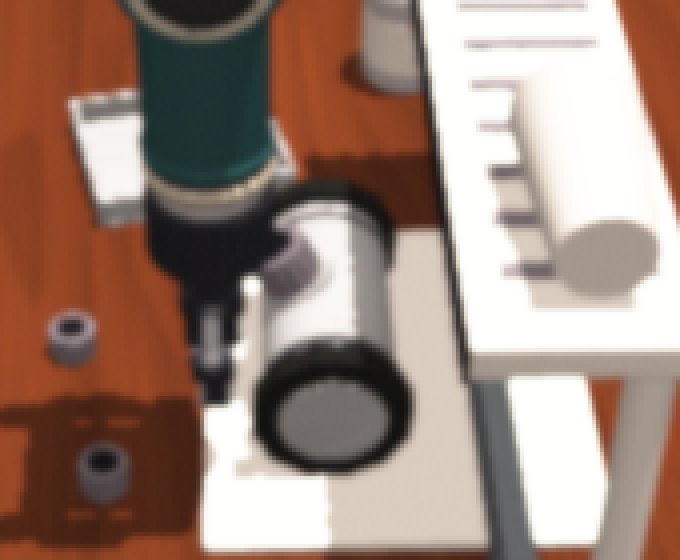

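The crop shows the cask (335,330) rolled exactly one step, with the cap (290,262) on and about 30° from vertical. The axis is now near x -44. Second step, pushing at the left ring.

step_arm:
  motion:
    - [0, 3.4, 0, 0, 0]
    - [0, 3.4, 5, 0, 0]
    - [0, 3.4, 10, 1, 0]
    - [0, 3.4, 14, 1.6, 0]
    - [0, 0.5, 14, 1.6, 0]
    - [0, -0.2, 14, 1.6, 0]
    - [0, -0.6, 14, 1.5, 0]
    - [0, -0.8, 14, 1.3, 0]
    - [0, -1.0, 14, 1.1, 0]
    - [0, -1.2, 14, 0.9, 0]
    - [0, -1.4, 14, 0.7, 0]
    - [0, -1.6, 14, 0.5, 0]
    - [0, -1.8, 14, 0.3, 0]
    - [0, -2.0, 14, 0.2, 0]
    - [0, -2.2, 14, 0.1, 0]
    - [0, -2.4, 14, 0, 0]
    - [0, -2.6, 14, 0, 0]
    - [0, -2.75, 14, 0, 0]

```text
time: 14.45
tool_pos: [0.5309, 0.1366, 0.0281]
tcp_rot: [-0.113, -3.138, -0.002]
wrist_force: [-7.3, 2.0, 6.8]
width: -0.007
grip_force: 4.6
```

Run:
```python
from m import *
p,Q=cask("top");
for n,Q in(("top",Q),("scene",cask()[1])):
    rail=(abs(Q[...,2]-.056)<.004)&(Q[...,0]>.03)&(Q[...,0]<.09)&(Q[...,1]<-.1)&(Q[...,1]>-.23);q=Q[rail];print(n,"rail",len(q),np.round(np.percentile(q[:,0],[2,10,50]),4))
    for y0 in (-.09,.075):
        q=Q[(Q[...,1]>y0)&(Q[...,1]<y0+.015)&(Q[...,2]>.02)&(Q[...,0]>-.1)&(Q[...,0]<.06)]
        if len(q):print("ring x",np.percentile(q[:,0],[2,98]).round(3))
    q=Q[(Q[...,2]>.118)&(Q[...,2]<.16)&(abs(Q[...,1])<.027)&(abs(Q[...,0]+.02)<.06)];print("cap",len(q),q.mean(0).round(4),q.min(0).round(3),q.max(0).round(3))
go([-110,70,11])
```

```text
top [(0, 0), (80, [-38.2, -81.5, 106.9])]
scene [(59, [-26.8, 80.3, 106.3]), (78, [-33.3, -81.3, 106.4])]
top rail 129 [0.049  0.0498 0.0534]
ring x [-0.085  0.058]
ring x [-0.098  0.057]
cap 173 [-0.057  -0.0031  0.13  ] [-0.078 -0.023  0.118] [-0.032  0.014  0.146]
scene rail 360 [0.0527 0.054  0.062 ]
ring x [-0.081  0.055]
ring x [-0.097  0.056]
cap 208 [-0.053  -0.0058  0.1292] [-0.078 -0.025  0.118] [-0.03   0.027  0.151]
shift cm [ 2.1  -0.05  1.71] twist -0.0 now rack [-89.   70.5  28.1] head 180.0 t 14.55 w 0.2
```

Run:
```python
from m import *
p,d=bot.read_camera("scene");a=cv2.resize(p[130:250,210:310,::-1],(400,480),interpolation=3)
p,d=bot.read_camera("wrist");b=cv2.resize(p[:,:,::-1],(400,300))
o=np.zeros((480,800,3),np.uint8);o[:,:400]=a;o[:300,400:]=b;cv2.imwrite("pics/r2.png",o)
print(bot.read_state()["wrist_force"])
```

```text
[-5.98608595  1.72072482  6.02083415]
```

View pics/r2.png

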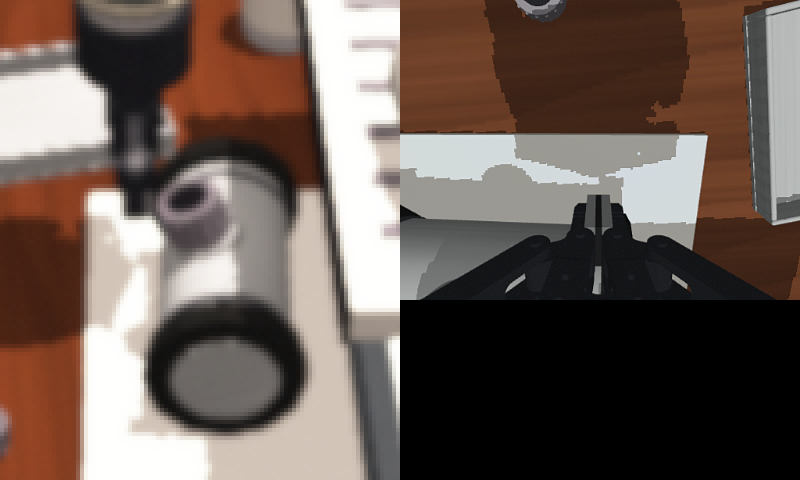

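The cask slid forward about 12 mm at the left end instead of rolling, and the cap still sits at 30°. The rear flat is now at x ≈ -78. I'll grip the left ring's rear rim instead, pull it back 15 mm and then turn it over along its arc while held.

step_arm:
  motion:
    - [0, 1.5, 0, 0, 0]
    - [3.4, 3.5, 1, 0, 0]
    - [3.4, 3.5, 1, 0.2, 0]
    - [3.4, 3.5, 1, 0.2, 0]
    - [3.4, 1.5, 1, 0.2, 0]
    - [3.4, 0, 1, 0.2, 0]
    - [3.4, -0.5, 1, 0.2, 0]
    - [3.4, -0.5, 1, 0.2, 0]
    - [1.2, -0.5, 1, 0.2, 0]
    - [1.2, -0.5, 1, 0.2, 0]
    - [1.2, -0.5, 1, 0.2, 0]
    - [1.2, -0.5, 1, 0.2, 0]
  force: 60

```text
time: 15.85
tool_pos: [0.5369, 0.1454, 0.0253]
tcp_rot: [-0.113, -3.139, 0.0]
wrist_force: [0.6, -0.2, 0.5]
width: 0.142
grip_force: 0.0
```

Run:
```python
from m import *
cask("top");cask()
s=bot.read_state();p,d=bot.read_camera("wrist");Q=rk(cloud(d,"wrist",s))
b=(Q[...,2]>.03)&(Q[...,2]<.115)&(Q[...,0]<-.02)
for y in(.06,.08,.082): 
    q=Q[b&(abs(Q[...,1]-y)<.006)];print(y,len(q),q[:,0].min().round(3) if len(q) else 0)
p,d=bot.read_camera("top");a=cv2.resize(p[130:260,180:310,::-1],(600,600),interpolation=3);cv2.imwrite("pics/t3.png",a)
go([-84,81,25])
```

```text
top [(0, 0), (21, [-27.8, -85.8, 106.0])]
scene [(9, [0.2, 76.1, 105.5]), (27, [-22.7, -84.5, 105.4])]
0.06 1611 -0.101
0.08 1534 -0.096
0.082 2043 -0.101
shift cm [0.03 0.13 0.03] twist -0.0 now rack [-83.7  79.7  25.3] head 180.0 t 16.05 w 12.0
```

View pics/t3.png

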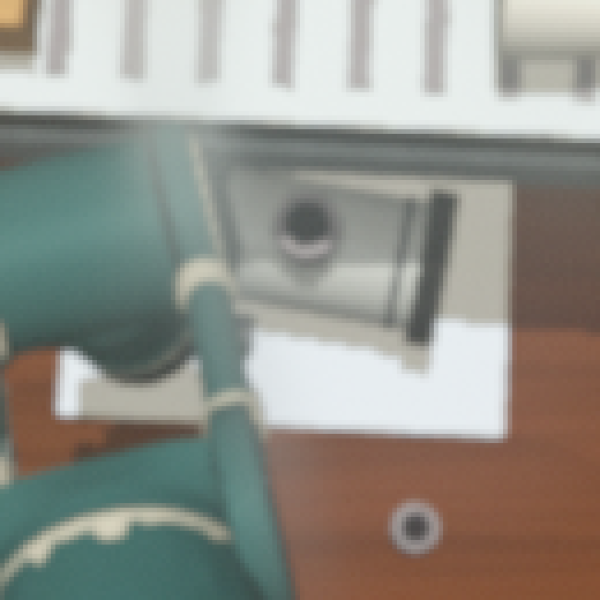

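The top view shows the cask did roll over after all: the cap (305,225) points up, with the cask yawed about 9° (left end near the rail, right end at x -25) and its centre at x ≈ -11. I now grip the left ring's rear rim, with the tool twisted 9°, and draw that end back about 14 mm to make room for the cap grasp.

step_arm:
  motion:
    - [3.8, 0, 0.4, 0, 8]
    - [3.8, 0, 0.4, 0, 9]
    - [3.8, 0, 0.4, 0, 9]
    - [3.8, -1.5, 0.4, 0, 9]
    - [3.8, -2.5, 0.4, 0, 9]
    - [3.8, -3, 0.4, 0, 9]
    - [3.8, -3, 0.4, 0, 9]
    - [1.2, -3, 0.4, 0, 9]
    - [1.2, -3, 0.4, 0, 9]
    - [1.2, -3, 0.4, 0, 9]
    - [1.2, -3, 0.4, 0, 9]
  force: 60

```text
time: 17.15
tool_pos: [0.5658, 0.146, 0.025]
tcp_rot: [-0.358, -3.119, 0.004]
wrist_force: [-1.8, -5.3, 1.3]
width: 0.185
grip_force: 58.5
```

```bash
cat > n.py <<'E'
from m import *
for n in("top","scene"):
    p,Q=cask(n);C=Q[(Q[...,2]>.122)&(Q[...,2]<.14)&(abs(Q[...,1])<.03)&(abs(Q[...,0]+.015)<.035)]
    print("cap top",len(C),np.median(C,0).round(4),C.min(0).round(3),C.max(0).round(3))
    q=Q[(Q[...,2]>.103)&(Q[...,2]<.110)&(Q[...,1]<-.07)&(Q[...,1]>-.1)&(abs(Q[...,0]+.02)<.05)]
    print("R ring top",len(q),q.mean(0).round(4))
go([-84,81,25]);print(bot.read_state()["wrist_force"].round(1),bot.read_state()["grip_force"])
E
python3 n.py
```

```text
top [(0, 0), (49, [-31.9, -83.5, 106.7])]
cap top 174 [-0.0194 -0.0076  0.1333] [-0.039 -0.029  0.123] [-0.001  0.013  0.138]
R ring top 91 [-0.0308 -0.0879  0.1067]
scene [(21, [1.6, 78.5, 105.8]), (46, [-28.7, -83.4, 106.1])]
cap top 188 [-0.0158 -0.0133  0.1328] [-0.05  -0.03   0.122] [0.004 0.028 0.137]
R ring top 97 [-0.0255 -0.0886  0.1061]
shift cm [ 2.82 -0.58  0.01] twist -9.0 now rack [-55.2  82.3  25. ] head 171.0 t 17.25 w 15.7
[-2.6 -4.2  3. ] 58.465900272130966
```

Gripped, but the measurement now shows the cap at x ≈ -19 with its top at 133, upright as expected, and the cask centre around -17. That leaves enough clearance, so I release without pulling, back off, rise and take a wrist look at the cap.

step_arm:
  motion:
    - [3.8, 0, 0, 0, 0]
    - [3.8, 0, 0, 0, 0]
    - [3.8, 0, 0, 0, 0]
    - [3.8, 2, 0, 0, 0]
    - [3.8, 4.5, 0, -1, 0]
    - [6.5, 4.5, 0, -5.5, 0]
    - [6.5, 4.5, -4, -5.5, -4]
    - [6.5, 4, -8, -5.5, -9]
    - [6.5, 3.5, -9.7, -5.5, -9]
    - [6.5, 3.5, -9.7, -5.5, -9]
    - [6.5, 3.5, -9.7, -5.5, -9]

```text
time: 18.35
tool_pos: [0.5115, 0.0609, 0.0804]
tcp_rot: [0.115, 3.139, 0.001]
wrist_force: [-0.1, -0.2, 0.1]
width: 0.759
grip_force: 0.0
```

Run:
```python
from m import *
for n in("top","scene","wrist"):
    s=bot.read_state();p,d=bot.read_camera(n);Q=rk(cloud(d,n,s))*1000
    C=Q[(Q[...,2]>127)&(Q[...,2]<137)&(abs(Q[...,1]+8)<30)&(abs(Q[...,0]+15)<30)]
    if len(C):print(n,"cap",len(C),cv2.minEnclosingCircle(C[:,:2].astype(np.float32)),np.median(C,0).round(1))
    for lo,hi in((68,95),(-95,-70)):
        q=Q[(Q[...,2]>103)&(Q[...,2]<110)&(Q[...,1]>lo)&(Q[...,1]<hi)&(abs(Q[...,0]+20)<55)]
        if len(q):print("  ring",len(q),q.mean(0).round(1),q.min(0).round(),q.max(0).round())
    if n=="wrist":cv2.imwrite("pics/w4.png",p[:,:,::-1])
go([-33,-8,80])
```

```text
ring 8 [ 18.2  71.7 104.9] [ 13.  68. 104.] [ 24.  77. 109.]
scene cap 154 ((-14.15956974029541, -8.050759315490723), 21.91218376159668) [-15.1 -11.1 132.8]
  ring 40 [  3.   74.9 106.5] [-15.  69. 103.] [ 22.  84. 110.]
  ring 80 [-26.  -87.2 106.2] [-44. -95. 103.] [ -1. -76. 109.]
  ring 94 [-32.6 -84.7 104.5] [-36. -93. 103.] [-31. -80. 106.]
shift cm [-7.04 -0.23  0.02] twist -360.0 now rack [-103.4   -5.7   80.2] head -180.0 t 18.5 w 64.6
```

View pics/w4.png

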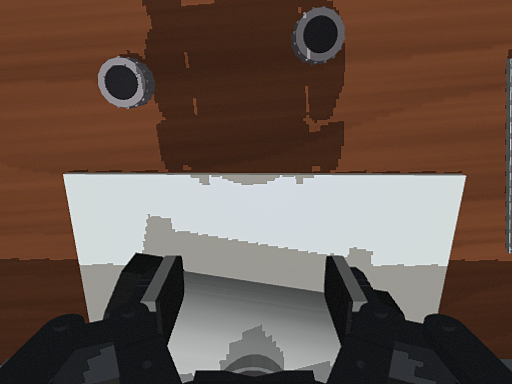

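The wrist view shows the cap's top edge at (250,365), centred between the open fingers at (165,290) and (345,290). The cap centre is at about (-16.5, -8). I slide in level, stopping just short of the shelf edge, with the grasp offset towards the robot.

step_arm:
  motion:
    - [6.5, -3, -0.2, 0, 0]
    - [6.5, -5.5, -0.2, 0, 0]
    - [6.5, -6.5, -0.2, 0, 0]
    - [6.5, -6.9, -0.2, 0, 0]
    - [6.5, -7.1, -0.2, 0, 0]
    - [6.5, -7.2, -0.2, 0, 0]
    - [6.5, -7.2, -0.2, 0, 0]
  force: 20

```text
time: 19.2
tool_pos: [0.5822, 0.0537, 0.0801]
tcp_rot: [-0.113, -3.139, 0.0]
wrist_force: [0.3, -0.3, 0.3]
width: 0.762
grip_force: 0.0
```

step_arm:
  motion:
    - [6.5, -0.1, 0, 0, 0]
    - [6.5, -0.2, 0, 0, 0]
    - [6.5, -0.2, 0, 0, 0]

```text
time: 19.5
tool_pos: [0.585, 0.0534, 0.0804]
tcp_rot: [0.113, 3.139, 0.0]
wrist_force: [-0.0, 0.1, -0.0]
width: 0.763
grip_force: 0.0
```

Still free of the shelf. One more millimetre, then close gently.

step_arm:
  motion:
    - [6.5, -0.1, 0, 0, 0]
    - [6.5, -0.1, 0, 0, 0]
    - [3.6, -0.1, 0, 0, 0]
    - [3.6, -0.1, 0, 0, 0]
    - [3.6, -0.1, 0, 0, 0]
    - [3.6, -0.1, 0, 0, 0]
    - [3.6, -0.1, 0, 0, 0]
  force: 20

```text
time: 20.2
tool_pos: [0.5862, 0.0532, 0.0805]
tcp_rot: [0.113, 3.139, -0.0]
wrist_force: [-1.0, -1.3, 1.1]
width: 0.465
grip_force: 20.3
```

```bash
python3 n.py
```

```text
return _methods._mean(a, axis=axis, dtype=dtype,
  ret = um.true_divide(
Traceback (most recent call last):
  File "n.py", line 4, in <module>
    print("cap top",len(C),np.median(C,0).round(4),C.min(0).round(3),C.max(0).round(3))
                                                   ~~~~~^^^
ValueError: zero-size array to reduction operation minimum which has no identity
```

Gripped at about the full diameter with 20 N. I raise the grip slightly and lift straight up 5 cm.

step_arm:
  motion:
    - [3.6, 0, 0, 0, 0]
    - [3.6, 0, 0, 0, 0]
    - [3.6, 0, 0, -0.3, 0]
    - [3.6, 0, 0, -0.7, 0]
    - [3.6, 0, 0, -1.2, 0]
    - [3.6, 0, 0, -1.8, 0]
    - [3.6, 0, 0, -2.4, 0]
    - [3.6, 0, 0, -3, 0]
    - [3.6, 0, 0, -3.7, 0]
    - [3.6, 0, 0, -4.4, 0]
    - [3.6, 0, 0, -5, 0]
    - [3.6, 0, 0, -5, 0]
    - [3.6, 0, 0, -5, 0]
  force: 30

```text
time: 21.55
tool_pos: [0.5861, 0.0533, 0.1305]
tcp_rot: [0.113, 3.139, 0.0]
wrist_force: [0.2, -0.7, -1.1]
width: 0.463
grip_force: 30.2
```

Run:
```python
from m import *
s=bot.read_state();print(s["grip_force"],s["width"])
p,d=bot.read_camera("scene");Q=rk(cloud(d,"scene"))*1000
a=cv2.resize(p[90:250,190:350,::-1],(480,480),interpolation=3)
for lo,hi in((68,95),(-95,-70)):
    q=Q[(Q[...,2]>103)&(Q[...,2]<110)&(Q[...,1]>lo)&(Q[...,1]<hi)&(abs(Q[...,0]+20)<55)]
    if len(q):print("  ring",len(q),q.mean(0).round(1))
cv2.imwrite("pics/l5.png",a)
# tray
t=np.load("top0.npz");P=cloud(t["d"],"top");z=P[...,2]
w=(t["p"].min(2)>110);mm=np.zeros(z.shape,bool);mm[190:260,125:190]=1
r,q=rect(P,w&mm&(z>-.01)&(z<.05));c=np.array([*r[0],0]);print("tray",r,"rack",rk(c)*1000)
for n in("scene",):
    t=np.load("scene0.npz");S=rk(cloud(t["d"],n))*1000;rr=rk(c)*1000
    k=(abs(S[...,0]-rr[0])<100)&(abs(S[...,1]-rr[1])<100)&(S[...,2]>18)&(S[...,2]<35);q=S[k];print("rim",q.min(0),q.max(0),cv2.minAreaRect(q[:,:2].astype(np.float32)))
go([rr[0],rr[1],130])
```

```text
30.21859381813556 0.4625455360807908
  ring 7 [ 22.7  73.3 104. ]
  ring 81 [-27.1 -86.2 106.1]
tray ((0.49073776602745056, 0.3221511244773865), (0.16088661551475525, 0.1418226957321167), 8.994709968566895) rack [-142.68735537  252.59579069    0.        ]
rim [-228.12099979  165.40822946   18.01565286] [-56.79928532 327.04628973  32.00263423] ((-143.04769897460938, 247.40003967285156), (150.2606201171875, 136.33958435058594), 13.157150268554688)
shift cm [1.141e+01 2.613e+01 1.000e-02] twist -0.0 now rack [-28.6  -8.8 130.1] head 180.0 t 21.6 w 39.5
```

View pics/l5.png

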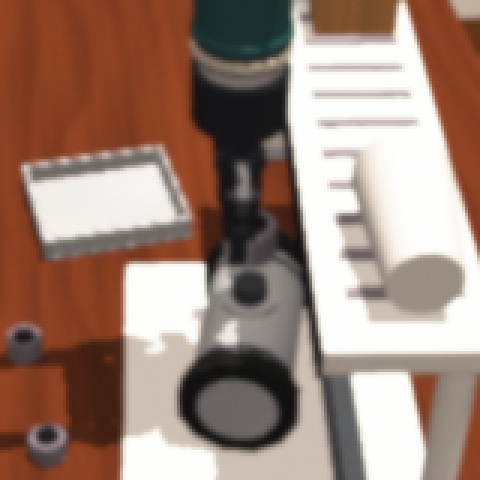

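The crop shows the cap held in the fingers (262,240), the bare neck at (250,288), and the cask upright. Now carry the cap to the tray (centre at rack (-143, 250)), allowing for the cap sitting 12 mm ahead of the TCP.

step_arm:
  motion:
    - [3.6, 2, 0, 0, 0]
    - [3.6, 5, 2, 0, 0]
    - [3.6, 7, 6, 0, 0]
    - [3.6, 9, 10, 0, 0]
    - [3.6, 11, 14, 0, 0]
    - [3.6, 12, 18, 0, 0]
    - [3.6, 12.6, 22, 0, 0]
    - [3.6, 12.6, 25, 0, 0]
    - [3.6, 12.6, 25.9, 0, 0]
    - [3.6, 12.6, 25.9, 4, 0]
    - [3.6, 12.6, 25.9, 8, 0]
    - [3.6, 12.6, 25.9, 11, 0]
    - [3.6, 12.6, 25.9, 12.5, 0]
    - [3.6, 12.6, 25.9, 13, 0]
    - [3.6, 12.6, 25.9, 13, 0]

```text
time: 23.1
tool_pos: [0.4791, 0.3204, 0.0002]
tcp_rot: [-0.113, -3.139, 0.001]
wrist_force: [0.3, -0.4, -0.3]
width: 0.454
grip_force: 30.3
```

Run:
```python
from m import *
s=bot.read_state();print(s["grip_force"],s["width"],s["wrist_force"].round(1));go([-155,250,-16])
p,d=bot.read_camera("wrist");c=cv2.resize(p[:,:,::-1],(400,300));
p,d=bot.read_camera("scene");e=cv2.resize(p[110:200,170:290,::-1],(400,300),interpolation=3)
cv2.imwrite("pics/p6.png",np.hstack([c,e]))
```

```text
30.336995786055923 0.45443208851876365 [ 0.3 -0.4 -0.3]
shift cm [0.08 0.   1.62] twist -0.0 now rack [-1.542e+02  2.500e+02  2.000e-01] head 180.0 t 23.1 w 38.8
```

View pics/p6.png

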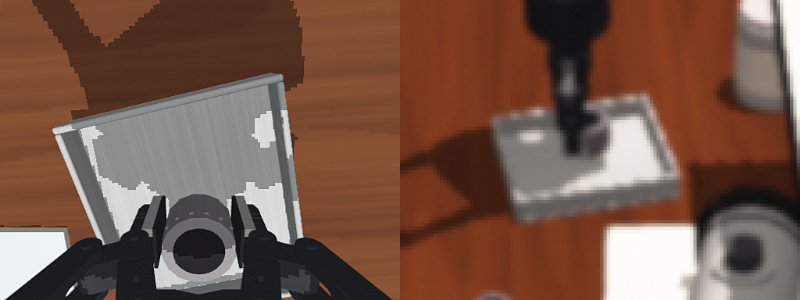

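Run:
```python
from m import *
s=bot.read_state();p,d=bot.read_camera("wrist");Q=rk(cloud(d,"wrist",s))*1000
v,u=np.mgrid[:384,:512]
m=(((u-262)/28)**2+((v-318)/24)**2<1)&(p.max(2)<70)
q=Q[m];c=q.mean(0);U,S,V=np.linalg.svd(q-c);n=V[2]*np.sign(V[2,2]);print("disc",len(q),c.round(1),"normal",n.round(3),S.round(1))
for vv in range(245,365,8): print(vv,Q[vv,262].round(1),p[vv,262])
```

```text
Traceback (most recent call last):
numpy.linalg.LinAlgError: SVD did not converge
```

Run:
```python
from m import *
s=bot.read_state();p,d=bot.read_camera("wrist");Q=rk(cloud(d,"wrist",s))*1000
v,u=np.mgrid[:384,:512]
m=(((u-262)/28)**2+((v-318)/24)**2<1)&(p.max(2)<70)&(d>0)
q=Q[m];c=np.median(q,0);q=q[np.linalg.norm(q-c,axis=1)<22]
if len(q)>20:
    c=q.mean(0);U,S,V=np.linalg.svd(q-c,full_matrices=False);n=V[2]*np.sign(V[2,2]);print("disc",len(q),c.round(1),"normal",n.round(3),S.round(1))
for vv in range(245,365,6): print(vv,Q[vv,262].round(1),p[vv,262])
```

```text
disc 2007 [-143.3  254.1   53.1] normal [-0.031 -0.002  1.   ] [261.1 246.3  23.5]
245 [-151.7  255.7    1.7] [139 143 142]
251 [-161.6  254.9   28.3] [72 68 72]
257 [-161.6  254.8   34. ] [70 67 70]
263 [-161.8  254.6   39.9] [65 64 68]
269 [-161.7  254.5   44.8] [66 64 67]
275 [-160.8  254.4   48.2] [71 69 73]
281 [-160.1  254.3   51.5] [106 103 107]
287 [-157.8  254.3   52.3] [108 105 109]
293 [-155.4  254.3   52.9] [47 46 49]
299 [-152.6  254.4   52.9] [25 25 30]
305 [-149.8  254.4   53. ] [25 26 28]
311 [-146.7  254.4   52.7] [25 24 27]
317 [-144.1  254.4   53.2] [26 23 29]
323 [-141.1  254.4   53.2] [23 24 29]
329 [-138.9  254.4   54.1] [46 45 51]
335 [-135.5  254.5   53.7] [46 44 49]
341 [-131.3  254.5   52.4] [42 40 46]
347 [-129.   254.5   53.4] [39 36 43]
353 [-125.9  254.5   53.5] [169 164 170]
359 [-122.3  254.6   53.1] [173 168 173]
```

The cap is upright within 2°, centred at about (-142, 254), with its rim about 18 mm above the tray floor. I lower it slowly and feel for contact.

step_arm:
  motion:
    - [3.6, 0, 0, 0.6, 0]
    - [3.6, 0, 0, 1.2, 0]
    - [3.6, 0, 0, 1.5, 0]
    - [3.6, 0, 0, 1.65, 0]
    - [3.6, 0, 0, 1.75, 0]
    - [3.6, 0, 0, 1.8, 0]
    - [3.6, 0, 0, 1.8, 0]

```text
time: 24.0
tool_pos: [0.4788, 0.3206, -0.0174]
tcp_rot: [-0.113, -3.139, 0.0]
wrist_force: [-2.7, -1.6, 2.8]
width: 0.458
grip_force: 30.7
```

Light contact of about 3 N. Release and rise.

step_arm:
  motion:
    - [4.6, 0, 0, 0, 0]
    - [5.5, 0, 0, 0, 0]
    - [6.5, 0, 0, 0, 0]
    - [6.5, 0, 0, 0, 0]
    - [6.5, 0, 0, -2, 0]
    - [6.5, 0, 0, -5, 0]
    - [6.5, 0, 0, -9, 0]
    - [6.5, 2, 0, -13, 0]
    - [6.5, 6, 0, -16, 0]
    - [6.5, 6, 0, -16, 0]

```text
time: 25.0
tool_pos: [0.4188, 0.3272, 0.1476]
tcp_rot: [0.11, 3.134, 0.009]
wrist_force: [1.0, 0.6, 0.3]
width: 0.76
grip_force: 0.0
```

Run:
```python
from m import *
for n in("scene","top"):
    p,d=bot.read_camera(n);Q=rk(cloud(d,n))*1000
    C=Q[(Q[...,2]>29)&(Q[...,2]<45)&(abs(Q[...,0]+143)<45)&(abs(Q[...,1]-250)<45)]
    if len(C):print(n,"cap",len(C),np.median(C,0).round(1),C.min(0).round(),C.max(0).round())
    N=Q[(Q[...,2]>112)&(Q[...,2]<130)&(abs(Q[...,1]+8)<25)&(abs(Q[...,0]+15)<30)]
    if len(N):print("  neck",len(N),N.mean(0).round(1),N.max(0).round(1))
    for lo,hi in((66,95),(-95,-70)):
        q=Q[(Q[...,2]>103)&(Q[...,2]<110)&(Q[...,1]>lo)&(Q[...,1]<hi)&(abs(Q[...,0]+20)<55)]
        if len(q):print("  ring",len(q),q.mean(0).round(1))
    r=Q[(abs(Q[...,2]-56)<4)&(Q[...,0]>30)&(Q[...,0]<90)&(Q[...,1]<-100)&(Q[...,1]>-230)];print("  rail",np.percentile(r[:,0],[2,10]).round(1))
print(bot.read_state()["time"])
```

```text
scene cap 98 [-138.6  245.7   34.9] [-158.  228.   29.] [-120.  271.   39.]
  neck 98 [-13.7 -11.1 119.1] [-1.000e-01  7.100e+00  1.243e+02]
  ring 46 [  1.9  73.7 106.2]
  ring 84 [-27.1 -86.9 106.1]
  rail [52.8 54. ]
top cap 148 [-143.2  247.6   34.6] [-163.  230.   29.] [-123.  267.   42.]
  neck 87 [-17.3  -8.1 120.4] [ -3.2   4.9 126.8]
  ring 72 [ -3.5  73.3 106.1]
  ring 67 [-30.3 -86.4 106.4]
  rail [49.1 49.6]
25.1
```

The cap stands with its top at z 35 (floor 5 plus 30), at most 5 mm from the tray centre. The cask is bung-up with its axis about 17 mm from touching the rail, inside the 22 mm limit. Handing in.

```bash
python3 -c "
from workcell import bot
print(bot.finish_job())"
```

```text
the job is handed in; nothing more can be done
None
```

I handed the job in at about 25 s: the cask is bung-up about 17 mm from touching the rail (limit 22), yawed about 10°, and the cap stands open side down near the tray centre; to fit the gripper past the shelf I first drew each cask end back about 12 mm, raising it 2–3 mm, and the hand-in returned no verdict.

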